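Knock out the lid lock and hold the sprung chest lid just under its balance

ROBOT

A 7-joint arm with a two-finger parallel gripper is mounted at the origin on the work surface. World frame = base frame: x ahead of the robot, y to its left, z up, the work surface at z = 0. Lengths are in m, angles in degrees, forces in N, time in s.
With the tool pointing down it reaches from about 0.425 to 0.875 m from the base axis. Payload 4.7 kg.
Tool frame: the origin (TCP) lies midway between the tips of the shut fingers; the grasp point (between the pads) lies 19 mm behind it; z points along the fingers, y is the line along which they close (so a half turn about z gives the same grasp; the last joint's range is limited). The gripper opens to 87 mm and grips with 3 to 60 N. Pads are 19 mm wide; open, the fingers measure 117 mm over their backs; the gripper's body (75 mm by 190 mm) begins 51 mm behind the grasp point.
Start: joints at [66.583, 18.392, -4.016, 83.108, 1.295, 78.541, -3.26], TCP at [0.267, -0.593, 0.223] pointing down, gripper open.
Joint ranges: [-163.93, 163.93], [-17.29, 119.83], [-79.2, 71.16], [3.27, 140.29], [-89.18, 269.18], [5.43, 117.66], [-154.24, 154.24]. Speed limits (degrees/s): [147.25, 147.25, 180, 180, 180, 180, 180].

INTERFACE

Orientations are given as [roll, pitch, yaw] about the fixed x, y, z axes, in that order (R = Rz(yaw) Ry(pitch) Rx(roll)).
In Python, from cell import env gives the robot as it stands. The module is installed in compiled form; this text tells all that it offers.
- The arm moves only by the tool step_arm, never from a script. Its argument "rows" is a list of rows, each an object with "angular": the turn, a rotation vector about the tool's x, y, z in units of pi rad (1.0 is pi rad), a list of three; "slide": the shift along the tool's x, y, z in units of 500 mm (1.0 is 500 mm), a list of three; "jaw": the opening, from 0 (shut) to 1 (fully open). A call has 1 to 10 rows; each row shifts and turns the commanded pose from where the row before left it, along the tool's axes as they then stand; what a row does not reach is not made up. A row lasts 1/8 s, in which the tool goes at most 62.5 mm and 10.7 degrees, less where a joint would pass 70% of its speed; a pose out of reach is approached as far as the arm can. A call with a number of a shift or a turn outside -1 to 1 is refused whole. A call with a gripper value outside its range is refused whole. The fingers move at their own pace and stop on an object; "newtons" is the grip in N (left out, the last holds). Time passes only in rows, so rows that do not move let the fingers close. It gives the time, the measured TCP pose, the force, the opening and the grip force at its end, in the units of the state.
- env.get_obs(): the state, without advancing time (a new reading comes with each control period).
- env.read_camera(name): name is "scene" or "side" or "wrist"; returns the picture (384x512x3 uint8, red, green, blue); there is no depth.
- env.camera_info(name): a dict with "fx", "fy", "cx", "cy" (pixels), "R" (3x3) and "t" (3): a world point X has camera coordinates R X + t. Camera axes: x right, y down, z forward; pixel columns grow to the right and rows downward; lengths in m; the calibration is good to about 2 mm. A picture is of the moment at which its call begins: read the wrist's pose just before it. camera_info takes no time and is no camera call; for the wrist camera it gives the pose at the moment of the call.
- env.sign_off(): hands the job in; it is judged then, once.
The state is a dict: "time_s": time; "qpos": joint angles; "joint_velocities": joint speeds; "effort": joint torques, N m; "tool_pos": TCP position; "tool_rot": TCP orientation; "force": force on the tool from outside, world axes, zero at the start; "wrist_torque": the same for the moment, N m; "grip_width": finger opening in m; "grasp_force": force on a finger pad.
Only numpy, scipy, OpenCV 4.12 (cv2) and the standard library are available. Lean on these libraries where they do the work, as an engineer would, in place of code of your own. Each camera call takes 0.05 s, during which the arm holds its last target. There are 200 camera calls.

TASK

The red tool chest's lid is locked: knock the yellow-capped lock pin fully down with the mallet (not with the gripper), then set the mallet back down on the blue mat. Then take the lid by its steel handle, raise it just past its balance point, marked by the yellow bar, keeping hold so that it does not fly open, and ease it back to a few degrees below balance without dropping it. Finish while still gripping the handle and holding the lid still there, and leave the bin, jar and tape where they are.

Things in the scene. Friction and masses are not known exactly. Their poses are not given: they have to be found in the camera images.
- chest: Red steel tool chest fixed to the bench, 160 (x) x 220 (y) x 100 mm tall, lid on top up to 111 mm. Origin: centre of its underside. Its x axis points from the handle side to the hinge side, y to the left, z up. A steel lock housing (36 mm square, 112 mm tall) with the lock pin stands at its right (-y) side.
- hook_pivot (a point): Pivot of the steel lid hook beside the pin, 60 mm above the bench on the chest's right side. The hook lies over the lid's edge (top 120 mm high) and swings outward as the pin goes down, up to 65 mm from the chest's side.
- balance_mark (a point): Middle of a fixed yellow bar, 105 x 6 x 8 mm, on the chest's left side, that slopes up from the hinge towards the handle side at the balance angle, 46 degrees (0.80 rad) above level: at balance the lid's plane lies along it.
- lid (a joint): Opening angle of the lid in rad: 0 closed and level, positive as the handle side rises, hard stop at 1.45. The lid (0.72 kg with handle, 10 mm thick) has a counterbalance spring and balances at 0.80 rad: below that it sinks shut, above it springs open by itself; the net force at the handle is under 2 N either way. It can rise only about 0.05 rad until the lock pin is down.
- lid_hinge (a point): Middle of the lid's hinge axis, at (80, 0, 106) mm in the chest's frame; the axis runs along the chest's y.
- lid_grip (a point): Middle of the round cross bar of the lid handle, which turns with the lid: bar 12 mm diameter, 110 mm long along the chest's y, 215 mm from the hinge axis in the plane of the lid (106 mm above the bench when closed); between bar and lid edge the gap is 45 mm wide and open below. The bar can turn between the finger pads.
- chest_lid: The red lid panel (168 x 224 x 10 mm) with its steel handle. Its origin lies on the hinge axis; panel and handle lie along its -x, the cross bar at x = -215 mm; its y runs along the hinge.
- lock_pin (a joint): How far the lock pin is pressed down, in m: 0 up, 0.014 fully down (hard stop). A spring and a friction catch resist with about 6 to 8 N; it stays where it is driven. Beyond 0.011 the lid is free.
- pin_top (a point): Centre of the top face of the pin's yellow cap (20 mm diameter, 8 mm thick); moves with the pin, 144 mm above the bench when up and 130 mm when fully down. At (-45, -130) mm in the chest's frame.
- pin: The steel lock pin with its yellow cap; its origin is 32 mm below the cap's top face, on the pin's axis.
- mallet: Rubber mallet of 0.4 kg standing on its lower face: black upright cylindrical head, 44 mm diameter, 64 mm tall, either flat end strikes; wooden handle level, 18 mm wide and 22 mm tall. Origin: centre of the head's lower face. The handle runs along its -x from the head to 129 mm from the head axis, its centre line 36 mm above the lower face. Stands by itself when put down upright.
- mallet_grip (a point): Point on the handle's centre line 46 mm from the head's axis, 36 mm above the lower face; a good place to grip, across the handle.
- mat: Blue mat fixed to the bench, 200 (x) x 180 (y) x 4 mm. Origin: centre of its underside.
- bin: Loose yellow open plastic bin 100 x 75 x 50 mm; leave alone. Origin: centre of underside.
- jar: Loose amber jar with blue cap, 52 mm diameter, 70 mm tall; leave alone. Origin: centre of underside.
- tape: Loose green ring (tape core), 68 mm outside diameter, 19 mm tall; leave alone. Origin: centre of underside.
Things that resemble listed ones, but are neither listed nor needed, are in the scene too. Of the things that look like the mallet, take the one that is farthest to the robot's left at the start.

How it is judged:
By the outcome, as a careful person would: the job done as asked, in the order asked, and still so for the second after the job is handed in, while the arm keeps its last pose, push and grip.
It also fails if it takes over 64 s, if anything falls off the work surface, if the arm or the gripper's body presses on something with over 40 N, if the wrist force passes 120 N, or if a joint passes its speed limit or range.

## Working session

There is one attempt and no reset: what is moved stays moved. The work goes in short steps, Python scripts to look and compute and a tool call to move; the robot and the scene stay as the last step left them, time stands still between calls to the robot, and variables do not carry over. Pictures are saved under pics/ and viewed, at most 10 in all, crops included, and the job is handed in when it is done.

Besides the shell and the picture viewer there is one more tool, called after "Request:" as a command line: name --argument value ..., lists and objects as JSON in quotes. step_arm: Moves the arm, as the interface text tells. Shifts and turns lie within -1 to 1; 1 stands for 500 mm of shift or pi rad of turn. Its arguments: {"type":"object","properties":{"rows":{"type":"array"},"newtons":{"type":"number"}},"required":["rows"]}

```bash
mkdir -p pics
python3 - <<'E'
from cell import env
import cv2
o=env.get_obs()
for k,v in o.items(): print(k,v)
for n in("scene","side"):
    cv2.imwrite(f"pics/{n}0.png",cv2.resize(env.read_camera(n)[:,:,::-1],(800,600),interpolation=cv2.INTER_CUBIC))
    print(n,env.camera_info(n))
E
```

```text
time_s 0.0
qpos [66.58343516 18.43786153 -4.01624129 83.17771688  1.29656192 78.54046254
 -3.25824508]
joint_velocities [-0.01260031 -0.05238842  0.04337089 -0.00760834  0.00919425  0.00978515
  0.04769788]
effort [ 4.92234194e-04 -4.91289997e+01 -4.03542425e-01 -3.12525916e+01
 -6.38807681e-02  4.39524197e-02  1.84379073e-04]
tool_pos [ 0.26641792 -0.59226236  0.22145054]
tool_rot [-1.79889296e+02  7.20889886e-03  2.42291240e+01]
force [-0.36652028  0.13910403  0.55612493]
wrist_torque [ 0.05449687 -0.00832938  0.02947044]
grasp_force 0.0
grip_width 0.08716954767269008
scene {'fx': 395.87861288870226, 'fy': 395.87861288870226, 'cx': 252.91831912759133, 'cy': 195.45543776898901, 'R': array([[-0.55960075,  0.82856344, -0.01815539],
       [ 0.53995352,  0.34788334, -0.76643811],
       [-0.62872664, -0.43870241, -0.64206153]]), 't': array([ 0.28761262, -0.22559816,  1.89107474])}
side {'fx': 490.4570674807798, 'fy': 490.4570674807798, 'cx': 250.68958511618072, 'cy': 190.6160308844766, 'R': array([[ 0.99827232, -0.05797915,  0.009529  ],
       [-0.0343965 , -0.70813848, -0.70523526],
       [ 0.04763679,  0.70368908, -0.70890932]]), 't': array([-0.55819164,  0.10573817,  1.89000744])}
```

View pics/scene0.png

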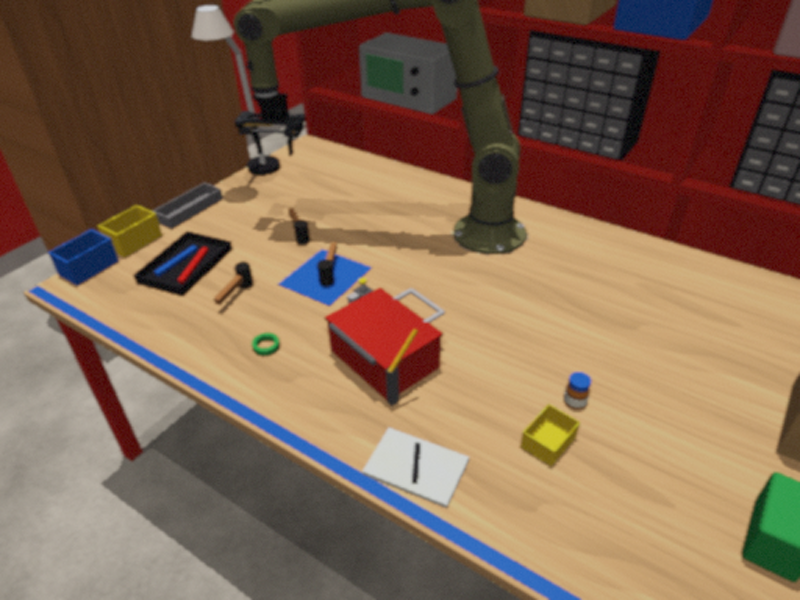

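View pics/side0.png

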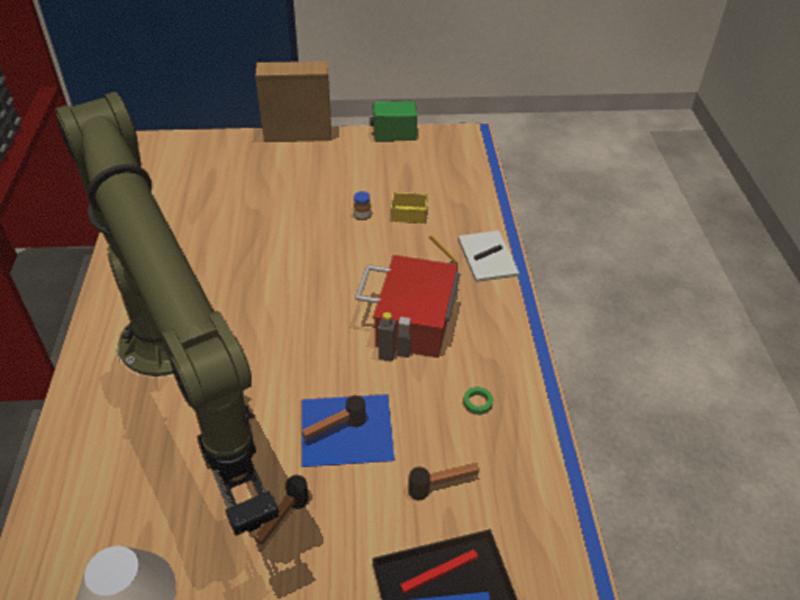

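Three mallet lookalikes appear in the side view: A on the mat (355,410), B (418,483) and C (297,490). In this view +y is up, so A, on the blue mat, is farthest left. The chest is at (418,305), with its handle at (370,283) and its pin cap at (387,318). I'll confirm with enlarged crops.

Run:
```python
from cell import env
import cv2
a=env.read_camera("side")[:,:,::-1]; b=env.read_camera("scene")[:,:,::-1]
cv2.imwrite("pics/side1.png",cv2.resize(a[155:305,180:330],None,fx=4,fy=4,interpolation=cv2.INTER_CUBIC))
cv2.imwrite("pics/scene1.png",cv2.resize(b[145:265,165:305],None,fx=5,fy=5,interpolation=cv2.INTER_CUBIC))
```

```text
(no output)
```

View pics/side1.png

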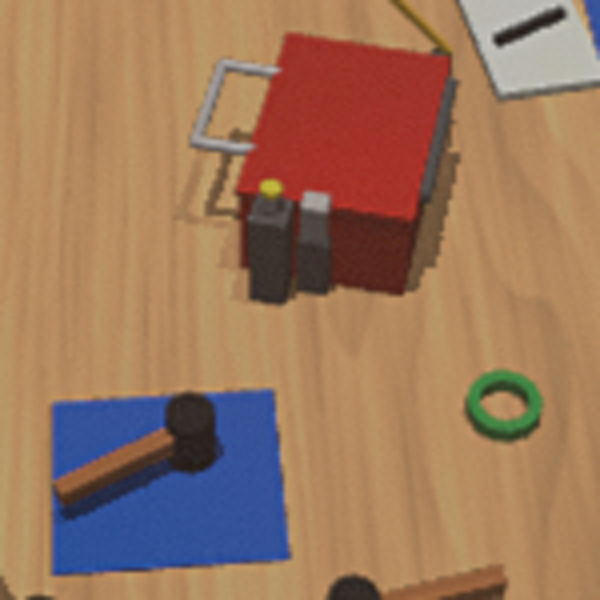

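View pics/scene1.png

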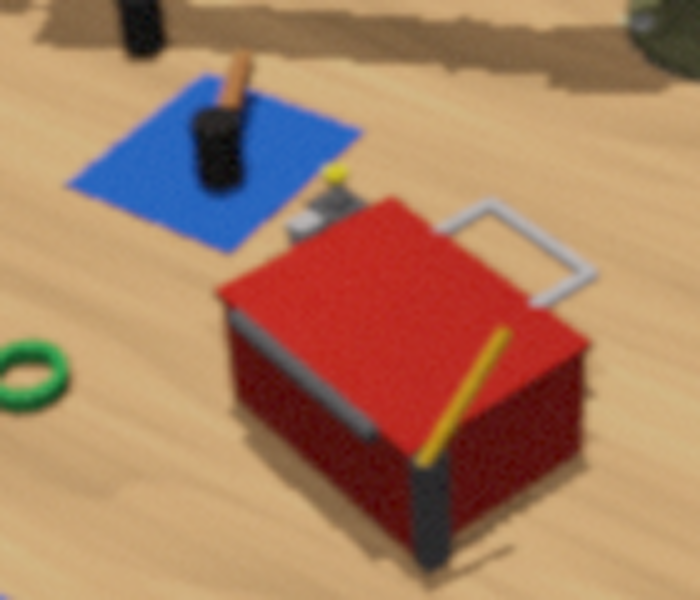

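Both crops show mallet A alone on the blue mat: head at side (190,415) and scene (218,120), handle end at (62,490) and (242,57). It's the lookalike with the largest y. Next I'll fit the poses from the pixel features.

```bash
cat > h.py <<'E'
from cell import env
import numpy as np
from scipy.optimize import least_squares
from scipy.spatial.transform import Rotation as R
def proj(c,X):
    p=np.asarray(X)@c["R"].T+c["t"]; return np.c_[c["fx"]*p[:,0]/p[:,2]+c["cx"],c["fy"]*p[:,1]/p[:,2]+c["cy"]]
def place(q,P):
    P=np.asarray(P,float); c,s=np.cos(q[2]),np.sin(q[2]); return np.c_[q[0]+c*P[:,0]-s*P[:,1],q[1]+s*P[:,0]+c*P[:,1],P[:,2]]
def fit(obs,q0):
    f=lambda q:np.concatenate([(proj(c,place(q,P))-U).ravel() for c,P,U in obs])
    r=least_squares(f,q0,loss="soft_l1"); return r.x,np.abs(r.fun).reshape(-1,2)
side=lambda U:(np.array(U)+.5)/4-.5+[180,155]
scene=lambda U:(np.array(U)+.5)/5-.5+[165,145]
E
python3 - <<'E'
from h import *
S,C=env.camera_info("side"),env.camera_info("scene")
L=[[-.084,.112,.111],[.084,.112,.111],[.084,-.112,.111],[-.084,-.112,.111]]
pin=[[-.045,-.130,.144]]; bar=[[-.141,.055,.109],[-.141,-.055,.109]]
q,r=fit([(S,L+pin+bar,side([(285,34),(450,55),(415,218),(238,190),(270,185),(219,60),(191,146)])),
 (C,L+pin+bar,scene([(588,345),(420,460),(218,290),(395,198),(336,168),(598,270),(490,199)]))],[.62,.05,0])
print("chest",q,np.degrees(q[2]),r.round(1).tolist())
print("pin",place(q,pin),"grip",place(q,[[-.135,0,.106]]),"hinge",place(q,[[.08,0,.106]]))
H=[[0,0,.068],[-.129,0,.051],[0,0,.004]]
m,r=fit([(S,H[:2],side([(190,416),(62,484)])),(C,H[:2],scene([(218,121),(242,55)]))],[.5,-.2,.3])
print("mallet",m,np.degrees(m[2]),r.round(1).tolist(),"grip",place(m,[[-.046,0,.04]]))
M=[[-.1,.09,.004],[.1,.09,.004],[.1,-.09,.004],[-.1,-.09,.004]]
t,r=fit([(S,M,side([(52,402),(274,390),(290,558),(53,574)])),(C,M,scene([(362,131),(230,252),(65,185),(205,75)]))],[.5,-.2,0])
print("mat",t,np.degrees(t[2]),r.round(1).tolist())
E
```

```text
chest [ 0.62279913  0.04266277 -0.26039257] -14.919394995668021 [[0.4, 1.1], [0.8, 0.4], [0.9, 0.4], [0.0, 0.4], [1.4, 0.3], [0.2, 0.2], [0.3, 2.0], [2.0, 1.8], [1.0, 1.6], [0.7, 0.6], [0.5, 1.6], [0.1, 0.3], [0.1, 1.2], [1.5, 0.7]]
pin [[ 0.54584634 -0.0713691   0.144     ]] grip [[0.49235012 0.07741986 0.106     ]] hinge [[0.70010225 0.02206598 0.106     ]]
mallet [ 0.46578927 -0.26015119  0.50525252] 28.9488372159839 [[1.0, 2.1], [0.1, 0.4], [0.3, 1.0], [0.3, 1.6]] grip [[ 0.42553686 -0.2824165   0.04      ]]
mat [ 0.44212057 -0.28576037  0.02675487] 1.53294131055848 [[0.4, 0.1], [0.3, 0.5], [0.7, 0.0], [0.2, 0.0], [0.9, 1.0], [0.0, 0.6], [0.2, 1.1], [0.2, 1.7]]
```

```bash
cat >> h.py <<'E'
def plan(pos,rpy):
    "turn first (tool axes), then slide in the turned frame; units of the moves"
    o=env.get_obs(); A=R.from_euler("xyz",o["tool_rot"],degrees=True); B=R.from_euler("xyz",rpy,degrees=True)
    print("t",o["time_s"],"angular",((A.inv()*B).as_rotvec()/np.pi).round(4),"slide",(B.inv().apply(np.array(pos)-o["tool_pos"])/.5).round(4),
     "slide unturned",(A.inv().apply(np.array(pos)-o["tool_pos"])/.5).round(4))
E
python3 -c "
from h import *
plan([.4255,-.2824,.16],[180,0,29])"
```

```text
t 0.2 angular [-0.0004  0.     -0.0265] slide [ 0.5787 -0.3883  0.1238] slide unturned [ 0.5444 -0.4349  0.1242]
```

Request:
step_arm --rows '[{"angular": [0, 0, -0.0265], "slide": [0, 0, 0], "jaw": 1}, {"angular": [0, 0, 0], "slide": [0.0723, -0.0485, 0.0155], "jaw": 1}, {"angular": [0, 0, 0], "slide": [0.0723, -0.0485, 0.0155], "jaw": 1}, {"angular": [0, 0, 0], "slide": [0.0723, -0.0485, 0.0155], "jaw": 1}, {"angular": [0, 0, 0], "slide": [0.0723, -0.0485, 0.0155], "jaw": 1}, {"angular": [0, 0, 0], "slide": [0.0723, -0.0485, 0.0155], "jaw": 1}, {"angular": [0, 0, 0], "slide": [0.0723, -0.0485, 0.0155], "jaw": 1}, {"angular": [0, 0, 0], "slide": [0.0723, -0.0485, 0.0155], "jaw": 1}, {"angular": [0, 0, 0], "slide": [0.0723, -0.0485, 0.0155], "jaw": 1}, {"angular": [0, 0, 0], "slide": [0, 0, 0], "jaw": 1}]'

```text
time_s: 1.45
tool_pos: [0.4272, -0.2787, 0.16]
tool_rot: [-179.9, -0.0, 29.4]
force: [-0.2, -0.5, -0.2]
grip_width: 0.087
grasp_force: 0.0
```

Run:
```python
from h import *
import cv2
plan([.4255,-.2824,.16],[180,0,29])
c=env.camera_info("wrist"); np.save("wc.npy",c,allow_pickle=True)
a=env.read_camera("wrist")[:,:,::-1]
cv2.imwrite("pics/wrist0.png",cv2.resize(a,(800,600),interpolation=cv2.INTER_CUBIC))
m=[.4658,-.2602,.5053]
print((proj(c,place(m,[[0,0,.068],[-.046,0,.051],[-.129,0,.051]]))*1.5625).round())
print((proj(c,[[.5458,-.0714,.144]])*1.5625).round())
```

```text
t 1.45 angular [-0.0005 -0.0002  0.0022] slide [-0.0065  0.0049 -0.    ] slide unturned [-0.0065  0.0048 -0.    ]
[[407. 233.]
 [406. 299.]
 [405. 409.]]
[[  14. -250.]]
```

View pics/wrist0.png

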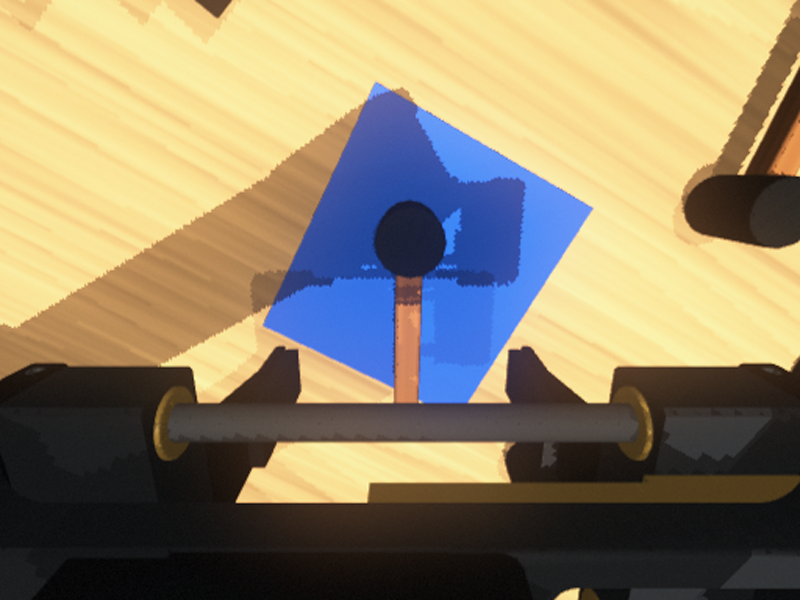

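The wrist view shows the mallet head at (409,238), against a predicted (407,233), so the fit is good to about 3 mm. The handle runs straight between the fingers at x≈408. I'll go down and grip.

Request:
step_arm --rows '[{"angular": [0, 0, 0], "slide": [-0.0105, 0.0078, 0.06], "jaw": 1}, {"angular": [0, 0, 0], "slide": [0, 0, 0.08], "jaw": 1}, {"angular": [0, 0, 0], "slide": [0, 0, 0.08], "jaw": 1}, {"angular": [0, 0, 0], "slide": [0, 0, 0.058], "jaw": 1}, {"angular": [0, 0, 0], "slide": [0, 0, 0], "jaw": 1}, {"angular": [0, 0, 0], "slide": [0, 0, 0], "jaw": 0}, {"angular": [0, 0, 0], "slide": [0, 0, 0], "jaw": 0}, {"angular": [0, 0, 0], "slide": [0, 0, 0], "jaw": 0}, {"angular": [0, 0, 0], "slide": [0, 0, 0], "jaw": 0}, {"angular": [0, 0, 0], "slide": [0, 0, 0], "jaw": 0}]' --newtons 60

```text
time_s: 2.75
tool_pos: [0.423, -0.2889, 0.0218]
tool_rot: [180.0, -0.0, 29.0]
force: [0.7, -0.6, -0.5]
grip_width: 0.045
grasp_force: 0.0
```

Request:
step_arm --rows '[{"angular": [0, 0, 0], "slide": [0, 0, 0], "jaw": 0}, {"angular": [0, 0, 0], "slide": [0, 0, 0], "jaw": 0}, {"angular": [0, 0, 0], "slide": [0, 0, 0], "jaw": 0}, {"angular": [0, 0, 0], "slide": [0, 0, 0], "jaw": 0}, {"angular": [0, 0, 0], "slide": [0, 0, 0], "jaw": 0}, {"angular": [0, 0, 0], "slide": [0, 0, -0.01], "jaw": 0}, {"angular": [0, 0, 0], "slide": [0, 0, -0.06], "jaw": 0}, {"angular": [0, 0, 0], "slide": [0, 0, -0.1], "jaw": 0}, {"angular": [0, 0, 0], "slide": [0, 0, -0.1], "jaw": 0}, {"angular": [0, 0, 0], "slide": [0, 0, 0], "jaw": 0}]'

```text
time_s: 4.0
tool_pos: [0.4256, -0.2906, 0.161]
tool_rot: [179.5, -0.2, 29.0]
force: [0.7, -0.1, -3.8]
grip_width: 0.0176
grasp_force: 59.4
```

Run:
```python
from h import *
import cv2
o=env.get_obs(); print(o["grip_width"],o["grasp_force"],o["force"])
c=env.camera_info("wrist")
a=env.read_camera("wrist")[:,:,::-1]
cv2.imwrite("pics/wrist1.png",cv2.resize(a,(800,600),interpolation=cv2.INTER_CUBIC))
T=R.from_euler("xyz",o["tool_rot"],degrees=True); p=np.array(o["tool_pos"])
X=p+T.apply([[.047,0,-.019-.028],[.049,0,-.019-.028],[.047,0,-.019+.036]])  # head top, bottom
print((proj(c,X)*1.5625).round())
pin=[[.5458,-.0714,.144]]; print("pin",(proj(c,pin)*1.5625).round())
# place the head over the pin with yaw 29
plan(np.array([.5458,-.0714,.144+.006+.036-.019])-T.apply([.048,0,0]),[180,0,29])
```

```text
0.01761027433329487 59.42686937749386 [ 0.71873032 -0.08823884 -3.79017122]
[[401. 286.]
 [401. 279.]
 [402. 247.]]
pin [[ -26. -275.]]
t 4.05 angular [ 0.0012 -0.0004 -0.0001] slide [ 0.329  -0.2634 -0.0174] slide unturned [ 0.329  -0.2634 -0.018 ]
```

View pics/wrist1.png

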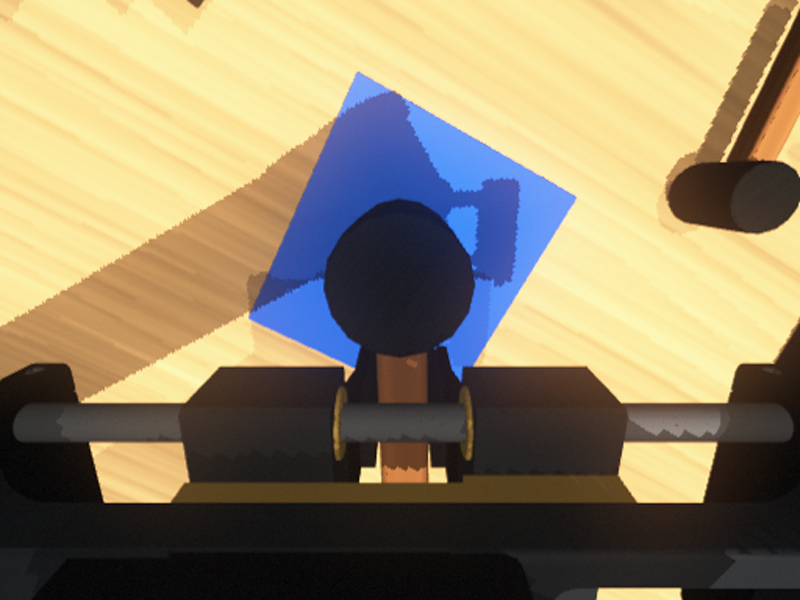

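The mallet is held level, with the head at (400,280), 49 mm ahead of the TCP. I'll refine the pin position from the cap's yellow blob.

Run:
```python
from h import *
import cv2
obs=[]
for n in("side","scene"):
    c=env.camera_info(n); hsv=cv2.cvtColor(env.read_camera(n),cv2.COLOR_RGB2HSV)
    u=proj(c,[[.5458,-.0714,.140]])[0]
    m=cv2.inRange(hsv,(22,120,80),(35,255,255))
    yy,xx=np.nonzero(m); k=np.hypot(xx-u[0],yy-u[1])<9
    uv=np.array([xx[k].mean(),yy[k].mean()]); print(n,u,uv,k.sum()); obs.append((c,uv))
f=lambda X:np.concatenate([proj(c,[X])[0]-uv for c,uv in obs])
r=least_squares(f,[.5458,-.0714,.14]); print(r.x,r.fun)
r=least_squares(lambda X:f([*X,.140]),[.5458,-.0714]); print(r.x,r.fun)
P=np.array([*r.x,0]); T=R.from_euler("xyz",[180,0,29],degrees=True)
plan(P+[0,0,.19]-T.apply([.049,0,0]),[180,0,29])
```

```text
side [248.50709682 201.38646651] [247.15789474 201.84210526] 19
scene [231.78176681 178.70121128] [231.81818182 179.22727273] 22
[ 0.54243284 -0.07182857  0.13661303] [ 0.41731322  0.31128954  0.4485084  -0.30920676]
[ 0.54302134 -0.07229681] [ 0.59223095 -0.24803756  0.20940984 -0.98305595]
t 4.15 angular [-0.0007  0.0004 -0.    ] slide [ 0.3235 -0.2603 -0.0699] slide unturned [ 0.3234 -0.2605 -0.0698]
```

Request:
step_arm --rows '[{"angular": [0, 0, 0], "slide": [0, 0, -0.07], "jaw": 0}, {"angular": [0, 0, 0], "slide": [0.054, -0.0434, 0], "jaw": 0}, {"angular": [0, 0, 0], "slide": [0.054, -0.0434, 0], "jaw": 0}, {"angular": [0, 0, 0], "slide": [0.054, -0.0434, 0], "jaw": 0}, {"angular": [0, 0, 0], "slide": [0.054, -0.0434, 0], "jaw": 0}, {"angular": [0, 0, 0], "slide": [0.054, -0.0434, 0], "jaw": 0}, {"angular": [0, 0, 0], "slide": [0.054, -0.0434, 0], "jaw": 0}, {"angular": [0, 0, 0], "slide": [0, 0, 0], "jaw": 0}, {"angular": [0, 0, 0], "slide": [0, 0, 0], "jaw": 0}, {"angular": [0, 0, 0], "slide": [0, 0, 0], "jaw": 0}]'

```text
time_s: 5.4
tool_pos: [0.5006, -0.0977, 0.1906]
tool_rot: [-179.9, 0.1, 28.9]
force: [-0.2, -0.4, -3.0]
grip_width: 0.0174
grasp_force: 59.4
```

Run:
```python
from h import *
import cv2
o=env.get_obs(); T=R.from_euler("xyz",o["tool_rot"],degrees=True)
print(o["force"],o["grasp_force"],np.array(o["tool_pos"])+T.apply([.049,0,0]))
plan(np.array([.543,-.0723,.130+.017])-T.apply([.049,0,0]),[180,0,29])
```

```text
[-0.19497937 -0.40554141 -3.01611578] 59.42680383101106 [ 0.54350597 -0.07401411  0.19048807]
t 5.4 angular [-0.0003  0.0005 -0.0007] slide [ 0.0008 -0.0035  0.087 ] slide unturned [ 0.0009 -0.0034  0.087 ]
```

Request:
step_arm --rows '[{"angular": [0, 0, 0], "slide": [0, -0.003, 0.03], "jaw": 0}, {"angular": [0, 0, 0], "slide": [0, 0, 0.02], "jaw": 0}, {"angular": [0, 0, 0], "slide": [0, 0, 0.02], "jaw": 0}, {"angular": [0, 0, 0], "slide": [0, 0, 0.013], "jaw": 0}, {"angular": [0, 0, 0], "slide": [0, 0, 0], "jaw": 0}, {"angular": [0, 0, 0], "slide": [0, 0, 0], "jaw": 0}]'

```text
time_s: 6.15
tool_pos: [0.501, -0.095, 0.1498]
tool_rot: [180.0, -0.0, 29.0]
force: [-0.2, 0.1, -3.6]
grip_width: 0.0178
grasp_force: 59.4
```

Request:
step_arm --rows '[{"angular": [0, 0, 0], "slide": [0, 0, 0.006], "jaw": 0}, {"angular": [0, 0, 0], "slide": [0, 0, 0.004], "jaw": 0}]'

```text
time_s: 6.4
tool_pos: [0.5008, -0.0954, 0.1464]
tool_rot: [180.0, 0.0, 29.0]
force: [-8.4, 0.3, 15.0]
grip_width: 0.0177
grasp_force: 59.5
```

Request:
step_arm --rows '[{"angular": [0, 0, 0], "slide": [0, 0, 0.003], "jaw": 0}, {"angular": [0, 0, 0], "slide": [0, 0, 0], "jaw": 0}]'

```text
time_s: 6.65
tool_pos: [0.5008, -0.0953, 0.1462]
tool_rot: [179.9, 0.0, 29.0]
force: [-9.6, 0.5, 16.5]
grip_width: 0.0177
grasp_force: 59.8
```

Request:
step_arm --rows '[{"angular": [0, 0, 0], "slide": [0, 0, -0.03], "jaw": 0}, {"angular": [0, 0, 0], "slide": [0, 0, -0.06], "jaw": 0}, {"angular": [0, 0, 0], "slide": [-0.08, 0.064, 0], "jaw": 0}, {"angular": [0, 0, 0], "slide": [-0.08, 0.064, 0], "jaw": 0}, {"angular": [0, 0, 0], "slide": [-0.08, 0.064, 0], "jaw": 0}, {"angular": [0, 0, 0], "slide": [-0.08, 0.064, 0], "jaw": 0}, {"angular": [0, 0, 0], "slide": [0, 0, 0], "jaw": 0}, {"angular": [0, 0, 0], "slide": [0, 0, 0], "jaw": 0}]'

```text
time_s: 7.65
tool_pos: [0.4232, -0.2842, 0.1883]
tool_rot: [-180.0, -0.0, 29.0]
force: [0.5, 1.1, -3.0]
grip_width: 0.017
grasp_force: 59.8
```

Run:
```python
from h import *
import cv2
im=[]
for n in("side","scene"):
    c=env.camera_info(n); a=env.read_camera(n); hsv=cv2.cvtColor(a,cv2.COLOR_RGB2HSV)
    u=proj(c,[[.543,-.0723,.126]])[0]
    m=cv2.inRange(hsv,(22,120,80),(35,255,255))
    yy,xx=np.nonzero(m); k=np.hypot(xx-u[0],yy-u[1])<9
    print(n,"down",u,"up",proj(c,[[.543,-.0723,.140]])[0],"seen",xx[k].mean(),yy[k].mean(),k.sum())
    y0,x0=(190,200) if n=="side" else (130,180)
    im.append(cv2.resize(a[y0:y0+100,x0:x0+66,::-1],None,fx=6,fy=6,interpolation=cv2.INTER_CUBIC))
w=env.get_obs(); c=env.camera_info("wrist"); a=env.read_camera("wrist")[:,:,::-1]
cv2.imwrite("pics/w2.png",a)
cv2.imwrite("pics/pin.png",np.hstack(im))
plan([.4245,-.2847,.06],[180,0,29])
```

```text
side down [247.72386945 204.26064526] up [247.74425513 201.59491849] seen 247.25 204.25 20
scene down [232.22245928 181.17511359] up [232.03026771 178.24103556] seen 231.84615384615384 181.57692307692307 26
t 7.8 angular [-0.     -0.0001  0.0008] slide [1.00e-04 3.20e-03 2.57e-01] slide unturned [0.     0.0032 0.257 ]
```

View pics/pin.png

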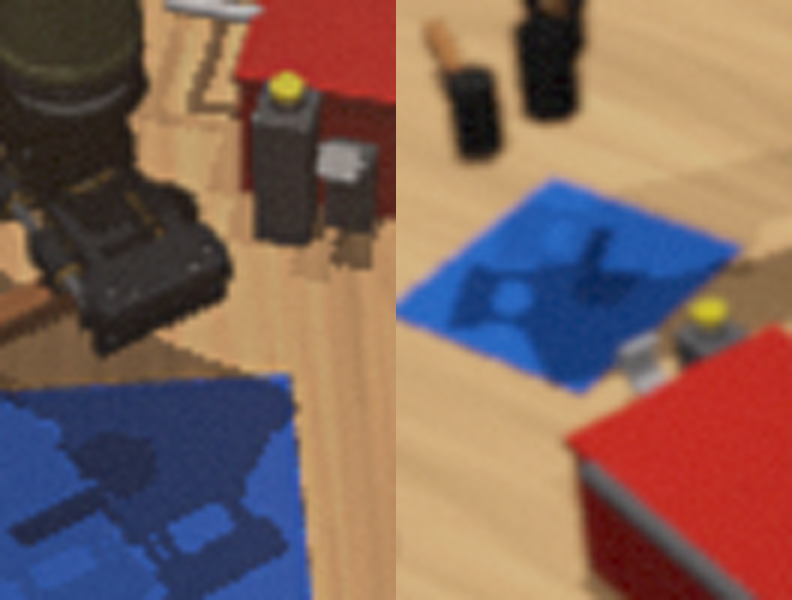

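The picture shows the cap down at the housing (287,85) and the hook swung out at (345,160), clear of the lid. Measured pixels match fully down. I'll set the mallet back on the mat.

Request:
step_arm --rows '[{"angular": [0, 0, 0], "slide": [0, 0.003, 0.08], "jaw": 0}, {"angular": [0, 0, 0], "slide": [0, 0, 0.11], "jaw": 0}, {"angular": [0, 0, 0], "slide": [0, 0, 0.09], "jaw": 0}, {"angular": [0, 0, 0], "slide": [0, 0, 0.04], "jaw": 0}, {"angular": [0, 0, 0], "slide": [0, 0, 0.007], "jaw": 0}, {"angular": [0, 0, 0], "slide": [0, 0, 0.003], "jaw": 0}, {"angular": [0, 0, 0], "slide": [0, 0, 0], "jaw": 0}, {"angular": [0, 0, 0], "slide": [0, 0, 0], "jaw": 0}]'

```text
time_s: 8.8
tool_pos: [0.4243, -0.2865, 0.0246]
tool_rot: [179.9, -0.0, 29.0]
force: [0.5, -0.6, -4.5]
grip_width: 0.0174
grasp_force: 59.8
```

Request:
step_arm --rows '[{"angular": [0, 0, 0], "slide": [0, 0, 0.003], "jaw": 0}, {"angular": [0, 0, 0], "slide": [0, 0, 0.002], "jaw": 0}, {"angular": [0, 0, 0], "slide": [0, 0, 0], "jaw": 0}]'

```text
time_s: 9.18
tool_pos: [0.4236, -0.2862, 0.0213]
tool_rot: [180.0, 0.0, 29.0]
force: [-1.6, 0.1, -2.6]
grip_width: 0.0175
grasp_force: 59.8
```

Request:
step_arm --rows '[{"angular": [0, 0, 0], "slide": [0, 0, 0], "jaw": 0.3}, {"angular": [0, 0, 0], "slide": [0, 0, 0], "jaw": 0.6}, {"angular": [0, 0, 0], "slide": [0, 0, 0], "jaw": 0.6}, {"angular": [0, 0, 0], "slide": [0, 0, 0], "jaw": 0.6}, {"angular": [0, 0, 0], "slide": [0, 0, -0.04], "jaw": 0.6}, {"angular": [0, 0, 0], "slide": [0, 0, -0.1], "jaw": 0.6}, {"angular": [0, 0, 0], "slide": [0, 0, -0.11], "jaw": 0.46}, {"angular": [0, 0, 0], "slide": [0, 0, -0.11], "jaw": 0.46}, {"angular": [0, 0, 0], "slide": [0, 0, 0], "jaw": 0.46}, {"angular": [0, 0, 0], "slide": [0, 0, 0], "jaw": 0.46}]'

```text
time_s: 10.42
tool_pos: [0.4232, -0.2858, 0.2005]
tool_rot: [-180.0, 0.0, 29.0]
force: [-0.2, -0.1, -0.9]
grip_width: 0.0398
grasp_force: 0.0
```

Run:
```python
from h import *
import cv2
c=env.camera_info("wrist"); a=env.read_camera("wrist")[:,:,::-1]
cv2.imwrite("pics/w3.png",a)
o=env.get_obs(); print(o["grip_width"],o["qpos"].round(0))
plan([.4924,.0774,.20],[180,0,75])
```

```text
0.04003277830167267 [ 49.   3. -19. 104.   1.  73. -31.]
t 10.475 angular [-8.000e-04  1.000e-04 -2.556e-01] slide [ 7.372e-01 -5.330e-02 -7.000e-04] slide unturned [ 4.737e-01 -5.673e-01 -1.000e-04]
```

View pics/w3.png

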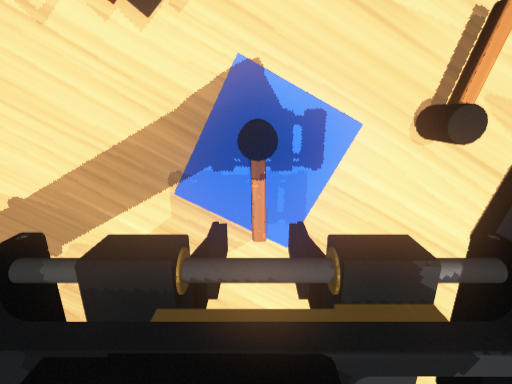

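The mallet stands upright on the mat, head at (257,140). Next I'll turn and go above the lid handle.

Request:
step_arm --rows '[{"angular": [0, 0, -0.0511], "slide": [0, 0, 0], "jaw": 0.46}, {"angular": [0, 0, -0.0511], "slide": [0, 0, 0], "jaw": 0.46}, {"angular": [0, 0, -0.0511], "slide": [0, 0, 0], "jaw": 0.46}, {"angular": [0, 0, -0.0511], "slide": [0, 0, 0], "jaw": 0.46}, {"angular": [0, 0, -0.0511], "slide": [0, 0, 0], "jaw": 0.46}, {"angular": [0, 0, 0], "slide": [0.1, -0.0076, 0], "jaw": 0.46}, {"angular": [0, 0, 0], "slide": [0.1, -0.0076, 0], "jaw": 0.46}, {"angular": [0, 0, 0], "slide": [0.1, -0.0076, 0], "jaw": 0.46}, {"angular": [0, 0, 0], "slide": [0.1, -0.0076, 0], "jaw": 0.46}, {"angular": [0, 0, 0], "slide": [0, 0, 0], "jaw": 0.46}]'

```text
time_s: 11.72
tool_pos: [0.4604, -0.0842, 0.1995]
tool_rot: [-179.8, -0.1, 75.4]
force: [-0.3, -0.9, -0.7]
grip_width: 0.04
grasp_force: 0.0
```

Run:
```python
from h import *
import cv2
c=env.camera_info("wrist"); a=env.read_camera("wrist")[:,:,::-1]
q=[.6228,.0427,-.2604]; o=env.get_obs(); print(o["tool_pos"],o["tool_rot"],o["qpos"].round(0))
P=[[-.135,-.05,.106],[-.135,0,.106],[-.135,.05,.106],[-.084,-.112,.111],[-.084,.112,.111]]
print(proj(c,place(q,P)).round(1))
cv2.imwrite("pics/w4.png",a)
plan([.4924,.0774,.16],[180,0,75])
```

```text
[ 0.45996037 -0.08709782  0.19946966] [-1.79834709e+02  7.58982500e-03  7.52239053e+01] [ 39.  -2. -31. 109.  -1.  73.  -6.]
[[ 247.8   66. ]
 [ 247.5   -1.3]
 [ 247.3  -78.1]
 [ 303.8  139.8]
 [ 322.3 -197.1]]
t 11.775 angular [-0.0009  0.      0.0012] slide [ 0.3346 -0.0225  0.0789] slide unturned [ 0.3347 -0.0209  0.079 ]
```

View pics/w4.png

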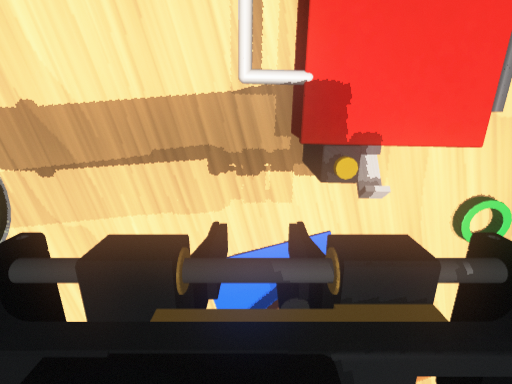

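Wrist view: the bar runs vertically at column 245, its near corner is at (245,76), and the lid corner is at (302,145). That is about 3 mm toward −y and 1 mm left of the fit, so I'm correcting the grip to (0.4906, 0.0748).

Run:
```python
from h import *
plan([.4906,.0748,.15],[180,0,75])
```

```text
t 11.775 angular [-0.0009  0.      0.0012] slide [ 0.3286 -0.0246  0.0989] slide unturned [ 0.3287 -0.023   0.099 ]
```

Request:
step_arm --rows '[{"angular": [0, 0, 0], "slide": [0.1, -0.007, 0], "jaw": 0.46}, {"angular": [0, 0, 0], "slide": [0.1, -0.007, 0], "jaw": 0.46}, {"angular": [0, 0, 0], "slide": [0.08, -0.005, 0.03], "jaw": 0.46}, {"angular": [0, 0, 0], "slide": [0.0486, -0.004, 0.04], "jaw": 0.46}, {"angular": [0, 0, 0], "slide": [0, 0, 0.029], "jaw": 0.46}, {"angular": [0, 0, 0], "slide": [0, 0, 0], "jaw": 0.46}, {"angular": [0, 0, 0], "slide": [0, 0, 0], "jaw": 0.46}]'

```text
time_s: 12.65
tool_pos: [0.4924, 0.0709, 0.1517]
tool_rot: [180.0, 0.0, 74.8]
force: [-0.0, -0.2, -0.7]
grip_width: 0.0401
grasp_force: 0.0
```

Run:
```python
from h import *
print(env.get_obs()["tool_pos"],env.get_obs()["tool_rot"]); plan([.4906,.0748,.087],[180,0,75])
```

```text
[0.49243907 0.07089471 0.15165234] [1.79993514e+02 3.26395756e-02 7.48202913e+01]
t 12.65 angular [ 0.      0.0002 -0.001 ] slide [ 0.0066 -0.0056  0.1293] slide unturned [ 0.0066 -0.0056  0.1293]
```

Request:
step_arm --rows '[{"angular": [0, 0, 0], "slide": [0.0066, -0.0056, 0.03], "jaw": 0.46}, {"angular": [0, 0, 0], "slide": [0, 0, 0.05], "jaw": 0.46}, {"angular": [0, 0, 0], "slide": [0, 0, 0.05], "jaw": 0.46}, {"angular": [0, 0, 0], "slide": [0, 0, 0], "jaw": 0.46}, {"angular": [0, 0, 0], "slide": [0, 0, 0], "jaw": 0}, {"angular": [0, 0, 0], "slide": [0, 0, 0], "jaw": 0}, {"angular": [0, 0, 0], "slide": [0, 0, 0], "jaw": 0}, {"angular": [0, 0, 0], "slide": [0, 0, 0], "jaw": 0}, {"angular": [0, 0, 0], "slide": [0, 0, 0], "jaw": 0}, {"angular": [0, 0, 0], "slide": [0, 0, 0], "jaw": 0}]' --newtons 25

```text
time_s: 13.9
tool_pos: [0.4914, 0.0765, 0.0871]
tool_rot: [179.9, -0.0, 75.0]
force: [3.2, -1.0, 1.4]
grip_width: 0.0112
grasp_force: 25.0
```

Request:
step_arm --rows '[{"angular": [0, 0, 0], "slide": [0, 0.0008, -0.0258], "jaw": 0}, {"angular": [0, 0, 0], "slide": [0, 0.0023, -0.0257], "jaw": 0}, {"angular": [0, 0, 0], "slide": [0, 0.0039, -0.0255], "jaw": 0}, {"angular": [0, 0, 0], "slide": [0, 0.0054, -0.0252], "jaw": 0}, {"angular": [0, 0, 0], "slide": [0, 0, 0], "jaw": 0}]'

```text
time_s: 14.52
tool_pos: [0.4976, 0.0748, 0.1383]
tool_rot: [179.8, -0.0, 75.0]
force: [6.5, -1.7, -3.2]
grip_width: 0.0109
grasp_force: 25.1
```

Request:
step_arm --rows '[{"angular": [0, 0, 0], "slide": [0, 0.0085, -0.0249], "jaw": 0}, {"angular": [0, 0, 0], "slide": [0, 0.0084, -0.0244], "jaw": 0}, {"angular": [0, 0, 0], "slide": [0, 0.0098, -0.0239], "jaw": 0}, {"angular": [0, 0, 0], "slide": [0, 0.0112, -0.0232], "jaw": 0}, {"angular": [0, 0, 0], "slide": [0, 0.0126, -0.0225], "jaw": 0}, {"angular": [0, 0, 0], "slide": [0, 0, 0], "jaw": 0}]'

```text
time_s: 15.28
tool_pos: [0.5218, 0.0679, 0.1967]
tool_rot: [179.9, -0.0, 74.9]
force: [6.8, -1.1, -5.4]
grip_width: 0.0103
grasp_force: 25.2
```

```bash
cat >> h.py <<'E'
def lid():
    o=env.get_obs(); p=np.array(o["tool_pos"])-[.4906,.0765,0]; u=np.array([np.cos(-.2604),np.sin(-.2604)])
    dx=p[:2]@u; dz=o["tool_pos"][2]-.087
    print("t",o["time_s"],"dx,dz",dx,dz,"theta z",np.arcsin(dz/.215),"atan",np.arctan2(dz,.215-dx),"F",o["force"],"along x",o["force"][:2]@u,o["grip_width"])
E
python3 -c "
from h import *
lid()"
```

```text
t 15.275 dx,dz 0.03237348017358794 0.10967294517176238 theta z 0.5353088647131508 atan 0.5408100857832447 F [ 6.8060078  -1.0927186  -5.35914752] along x 6.85789640501552 0.010289930010647022
```

Request:
step_arm --rows '[{"angular": [0, 0, 0], "slide": [0, 0.0165, -0.0217], "jaw": 0}, {"angular": [0, 0, 0], "slide": [0, 0.0152, -0.0209], "jaw": 0}, {"angular": [0, 0, 0], "slide": [0, 0.0164, -0.0199], "jaw": 0}, {"angular": [0, 0, 0], "slide": [0, 0, 0], "jaw": 0}, {"angular": [0, 0, 0], "slide": [0, 0, 0], "jaw": 0}]'

```text
time_s: 15.9
tool_pos: [0.5443, 0.0615, 0.2278]
tool_rot: [-180.0, 0.0, 74.9]
force: [4.7, -1.7, -6.5]
grip_width: 0.0102
grasp_force: 25.5
```

```bash
cat >> h.py <<'E'
def lidcam(save=None):
    "lid angle from the red top/left edge: compare handle-left corner silhouettes; save a picture"
    import cv2
    ims=[env.read_camera(n)[:,:,::-1] for n in("scene","side")]
    if save: cv2.imwrite(save,np.hstack([cv2.resize(ims[0][110:270,190:310],None,fx=3.3,fy=3.3,interpolation=cv2.INTER_CUBIC),cv2.resize(ims[1][110:270,200:320],None,fx=3.3,fy=3.3,interpolation=cv2.INTER_CUBIC)]))
E
python3 -c "
from h import *
lid()"
```

```text
t 15.9 dx,dz 0.055736436838899145 0.14081570301980664 theta z 0.7141253956967801 atan 0.7239988122444295 F [ 4.74123347 -1.70789423 -6.46795577] along x 5.021119145734501 0.010189103899176257
```

Request:
step_arm --rows '[{"angular": [0, 0, 0], "slide": [0, 0.0131, -0.0114], "jaw": 0}, {"angular": [0, 0, 0], "slide": [0, 0.0121, -0.0122], "jaw": 0}, {"angular": [0, 0, 0], "slide": [0, 0.0063, -0.006], "jaw": 0}, {"angular": [0, 0, 0], "slide": [0, 0.0063, -0.0058], "jaw": 0}, {"angular": [0, 0, 0], "slide": [0, 0, 0], "jaw": 0}, {"angular": [0, 0, 0], "slide": [0, 0, 0], "jaw": 0}]'

```text
time_s: 16.65
tool_pos: [0.5622, 0.0565, 0.2457]
tool_rot: [-180.0, 0.1, 74.9]
force: [3.0, -4.3, -4.5]
grip_width: 0.0105
grasp_force: 25.2
```

```bash
python3 -c "
from h import *
lid(); lidcam('pics/lid.png')"
```

```text
t 16.65 dx,dz 0.0743103469621502 0.15873930148440324 theta z 0.8305794922910398 atan 0.8456055459426056 F [ 2.95109395 -4.33409085 -4.46308298] along x 3.9674896731456393 0.010464160439739353
```

View pics/lid.png

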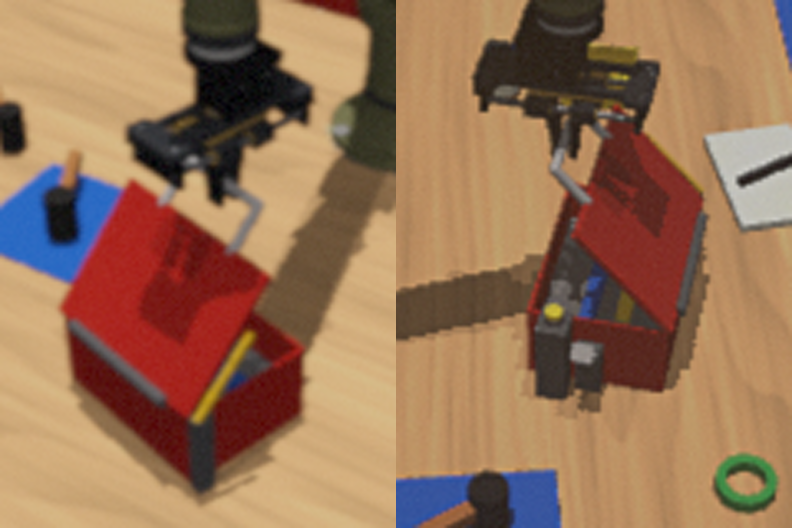

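The picture shows the lid held raised near the yellow bar. Its upper edge corners are at (272,280) and (130,182) in the scene half. I'll solve the angle from them.

Run:
```python
from h import *
C,S=env.camera_info("scene"),env.camera_info("side"); q=[.621,.040,-.2604]
uC=np.array([(272,280),(130,183)])/3.3+[190,110]; uS=np.array([(612-396,122),(577-396,236)])/3.3+[200,110]
def P(t):
    c,s=np.cos(t),np.sin(t); return place(q,[[.08-.164*c+.005*s,y,.106+.164*s+.005*c] for y in(.112,-.112)])
for obs in([(C,uC)],[(S,uS)],[(C,uC),(S,uS)]):
    r=least_squares(lambda t:np.concatenate([(proj(c,P(t[0]))-u).ravel() for c,u in obs]),[.8]); print(r.x,r.fun.round(1))
```

```text
[0.78925278] [ 1.  -2.5  1.1 -2.5]
[0.79259871] [-0.8 -5.1 -1.8  0.3]
[0.79139133] [ 1.  -2.5  1.1 -2.5 -0.9 -5.1 -1.9  0.4]
```

Run:
```python
from h import *
C,S=env.camera_info("scene"),env.camera_info("side")
uC=np.array([(272,280),(130,183)])/3.3+[190,110]; uS=np.array([(612-396,122),(577-396,236)])/3.3+[200,110]
vC=scene([(588,345),(395,198)]); vS=side([(285,34),(238,190)])
def P(t,q):
    c,s=np.cos(t),np.sin(t); return place(q,[[.08-.164*c+.005*s,y,.106+.164*s+.005*c] for y in(.112,-.112)])
for q in([.621,.040,-.2604],[.6228,.0427,-.2604]):
  for cs in("C","S","CS"):
    f=lambda t:np.concatenate([(proj(c,P(t[0],q))-proj(c,P(0,q))-u+v).ravel() for n,c,u,v in(("C",C,uC,vC),("S",S,uS,vS)) if n in cs])
    r=least_squares(f,[.8]); print(cs,r.x,r.fun.round(1))
```

```text
C [0.80847435] [-1.1 -0.4  1.4 -0.7]
S [0.78969195] [-0.9 -4.4 -1.4  0.2]
CS [0.79702844] [-0.7 -0.3  1.8 -0.6 -0.7 -4.6 -1.2  0.1]
C [0.80880131] [-1.  -0.4  1.4 -0.7]
S [0.78948986] [-0.9 -4.4 -1.4  0.2]
CS [0.79703577] [-0.7 -0.3  1.8 -0.6 -0.7 -4.6 -1.2  0.1]
```

```bash
cat > ang.py <<'E'
from h import *
import cv2
def edge(img,c,t,q):
    "IoU-type score: bright-red mask against the lid's top polygon at angle t"
    hsv=cv2.cvtColor(img,cv2.COLOR_BGR2HSV); m=cv2.inRange(hsv,(0,150,128),(8,255,255))|cv2.inRange(hsv,(172,150,128),(180,255,255))
    return m
def poly(c,t,q,k):
    cs,s=np.cos(t),np.sin(t)
    P=place(q,[[.08+a*cs+.005*s,y,.106-a*s+.005*cs] for a,y in((-.164,.112),(.004,.112),(.004,-.112),(-.164,-.112))])
    return proj(c,P)*k+(k-1)/2
def iou(m,c,t,q,k):
    z=np.zeros_like(m); cv2.fillPoly(z,[np.round(poly(c,t,q,k)*16).astype(np.int32)],255,shift=4)
    return (z&m).sum()/max((z|m).sum(),1)
def prep(img,u):
    m=edge(img,0,0,0); n,l,st,_=cv2.connectedComponentsWithStats(m)
    i=l[int(u[1]),int(u[0])] or max((i for i in range(1,n)),key=lambda i:-np.hypot(st[i,0]+st[i,2]/2-u[0],st[i,1]+st[i,3]/2-u[1])+.02*st[i,4])
    b=np.uint8(l==i)*255; cnt,_=cv2.findContours(b,cv2.RETR_EXTERNAL,cv2.CHAIN_APPROX_NONE)
    h=cv2.convexHull(np.vstack(cnt)); z=np.zeros_like(b); cv2.fillPoly(z,[h],255); return z
E
python3 - <<'E'
from ang import *
from scipy.optimize import minimize
k=1.5625*2
for n in("scene","side"):
    c=env.camera_info(n)
    a0=cv2.resize(cv2.imread(f"pics/{n}0.png"),None,fx=2,fy=2); a1=cv2.resize(env.read_camera(n)[:,:,::-1],(1600,1200),interpolation=cv2.INTER_CUBIC)
    q=[.6215,.041,-.2604]
    m0=prep(a0,poly(c,0,q,k).mean(0)); m1=prep(a1,poly(c,.82,q,k).mean(0))
    r=minimize(lambda p:-iou(m0,c,0,p,k),q,method="Nelder-Mead",options=dict(initial_simplex=np.array([q]*4)+np.vstack([np.zeros(3),np.diag([.006,.006,.04])])))
    s=minimize(lambda p:-iou(m0,c,0,p[:3],k)-iou(m1,c,p[3],p[:3],k),[*r.x,.8],method="Nelder-Mead",options=dict(initial_simplex=np.array([[*r.x,.8]]*5)+np.vstack([np.zeros(4),np.diag([.004,.004,.02,.08])])))
    print(n,r.x,-r.fun,s.x,-s.fun/2,iou(m1,c,s.x[3],s.x[:3],k))
E
```

```text
scene [ 0.6283264   0.04288031 -0.26964849] 0.9866946778711485 [ 0.62774675  0.04363118 -0.27208693  0.82736115] 0.9835253005909209 0.982317394654662
side [ 0.61972223  0.0394415  -0.26949856] 0.9885254040933414 [ 0.61980782  0.03912935 -0.27663804  0.83099232] 0.9306613876056393 0.8698503791760607
```

Request:
step_arm --rows '[{"angular": [0, 0, 0], "slide": [0, 0.0064, -0.0057], "jaw": 0}, {"angular": [0, 0, 0], "slide": [0, 0, 0], "jaw": 0}, {"angular": [0, 0, 0], "slide": [0, 0, 0], "jaw": 0}]'

```text
time_s: 17.23
tool_pos: [0.5654, 0.0556, 0.2484]
tool_rot: [180.0, 0.1, 74.9]
force: [3.4, -4.2, -5.2]
grip_width: 0.0109
grasp_force: 25.3
```

Request:
step_arm --rows '[{"angular": [0, 0, 0], "slide": [0, -0.0032, 0.0028], "jaw": 0}, {"angular": [0, 0, 0], "slide": [0, -0.0063, 0.0057], "jaw": 0}, {"angular": [0, 0, 0], "slide": [0, -0.0062, 0.0059], "jaw": 0}, {"angular": [0, 0, 0], "slide": [0, -0.0061, 0.006], "jaw": 0}, {"angular": [0, 0, 0], "slide": [0, -0.006, 0.0061], "jaw": 0}, {"angular": [0, 0, 0], "slide": [0, -0.006, 0.0062], "jaw": 0}, {"angular": [0, 0, 0], "slide": [0, -0.003, 0.0032], "jaw": 0}, {"angular": [0, 0, 0], "slide": [0, 0, 0], "jaw": 0}, {"angular": [0, 0, 0], "slide": [0, 0, 0], "jaw": 0}, {"angular": [0, 0, 0], "slide": [0, 0, 0], "jaw": 0}]'

```text
time_s: 18.48
tool_pos: [0.5483, 0.0605, 0.2316]
tool_rot: [179.9, 0.0, 74.9]
force: [2.8, -4.9, -3.4]
grip_width: 0.0108
grasp_force: 25.0
```

Run:
```python
from ang import *
from scipy.optimize import minimize_scalar
k=1.5625*2; lid(); c=env.camera_info("scene"); q=[.62775,.04363,-.27209]
m=prep(cv2.resize(env.read_camera("scene")[:,:,::-1],(1600,1200),interpolation=cv2.INTER_CUBIC),poly(c,.75,q,k).mean(0))
r=minimize_scalar(lambda t:-iou(m,c,t,q,k),bounds=(.5,1),method="bounded"); print(r.x,-r.fun)
```

```text
t 18.475 dx,dz 0.05986351341279851 0.14455794740336939 theta z 0.7373958520681378 atan 0.7501150620489923 F [ 2.82178555 -4.88324078 -3.44062357] along x 3.983928668926138 0.010782812913536442
0.7417269092080233 0.9875388151792556
```

The lid is held at about 0.74 rad, 3 to 4° below balance. It peaked at about 0.85 rad. Handing in.

```bash
python3 -c "
from h import *
o=env.get_obs(); print(np.abs(o['joint_velocities']).max(),o['grasp_force']); print(env.sign_off())"
```

```text
0.09704108982443117 24.959714859724045
the job is handed in; nothing more can be done
None
```

The job is handed in at about 18.5 s of the 64 s allowed: I drove the pin fully down with the mallet and set the mallet back on the mat. I then raised the lid to about 0.85 rad, eased it back, and am holding it by the handle at about 0.74 rad, 3–4° below balance.

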